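# Retighten the three clamping levers of a filter holder

### The arm

A 6-joint arm with a two-finger parallel gripper is mounted at the origin on a cart in front of the work surface, level with it; the furniture and walls round the work are solid. World frame = base frame: x ahead of the robot, y to its left, z up, the work surface at z = 0. Lengths are in mm, angles in rad, forces in N, time in s.
With the tool pointing down it reaches from about 350 to 800 mm from the base axis. Payload 7.3 kg.
Tool frame: the origin (TCP) lies on the mounting face of the last link; the fingertips stand 173 mm ahead of it and the grasp point (between the pads) lies 155 mm ahead of it; z points along the fingers, y is the line along which they close (so a half turn about z gives the same grasp; the last joint's range is limited). The gripper opens to 85 mm and grips with 20 to 120 N. Pads are 22 mm wide; open, the fingers measure 114 mm over their backs; the gripper's body (76 mm by 85 mm) begins 54 mm behind the grasp point. The pads swing forward as they close: fully open they stand 13 mm farther back than shut.
Start: joints at [-1.272, 0.342, 1.524, -0, 1.275, -0.146], TCP at [225.915, -473.91, 404.722] pointing down, gripper open.
Joint ranges: [-2.53, 2.53], [-0.77, 2.02], [0.04, 2.7], [-1, 4.14], [0.28, 2.66], [-3.11, 3.11]. Speed limits (rad/s): [2.57, 2.57, 3.14, 3.14, 3.14, 3.14].

### API

Orientations are given as a unit quaternion [x, y, z, w].
In Python, from cell import state, snapshot, camera_info, job_done, boxes_of, cut_out gives the robot as it stands.
- The arm moves only by the tool servo_tool, never from a script. Its argument "deltas" is a list of rows, each a list of 7 numbers: the opening, from 0 (shut) to 1 (fully open), then the shift along the tool's x, y, z in shares of 1 m (1.0 is 1 m), then the turn, a rotation vector about the tool's x, y, z in normalised numbers (1 is 45 degrees). A call has exactly 5 rows; each row is the pose to reach, as a shift and turn from the pose commanded when the call began, along the tool's axes at that moment; what a row does not reach only later rows make up. A row lasts 1/12 s, in which the tool goes at most 41.7 mm and 7.16 degrees, less where a joint would pass 70% of its speed; a pose out of reach is approached as far as the arm can. A shift or turn number past 1, either way, is cut back to 1. A call with a gripper value outside its range is refused whole. The fingers move at their own pace and stop on an object; the grip force is fixed at half the most. Time passes only in rows, so rows that repeat a pose let the fingers close, or fill a call up. It gives the time, the measured TCP pose, the force, the opening and the grip force at its end, in the units of the state.
- state(): the state, without advancing time (a new reading comes with each control period).
- snapshot(name): name is "scene" or "top" or "wrist"; returns the picture (400x640x3 uint8, red, green, blue); there is no depth.
- camera_info(name): a dict with "mtx" (3x3 intrinsics, pixels), "position" and "rotation" of the camera in the world. Camera axes: x right, y down, z forward; pixel columns grow to the right and rows downward; lengths in mm; the calibration is good to about 2 mm. The wrist camera is an equidistant fisheye: a pixel r from the principal point sees the ray r / f radians off the axis. A picture is of the moment at which its call begins: read the wrist's pose just before it. camera_info takes no time and is no camera call; for the wrist camera it gives the pose at the moment of the call.
- job_done(): hands the job in; it is judged then, once.
Trained networks look in the newest picture that a camera, given by its name, has taken for a name from the list of things; names that differ only in an ending like _2 or _b are one class to them, and where a whole thing is asked for, a point or a joint stands for the part that bears it (a point fixed in the world has none). Each returns a list of dicts, best first, with "p" (0 to 1); they miss things now and then, are a little off and sometimes report something else, mostly with a low value. They report only what shows in the picture. A call takes as long as a camera call.
- boxes_of(name, camera): "location" ([x, y, z] in mm, in world coordinates, good to about 4 mm: the middle of the surface that is visible of it).
- cut_out(name, camera): "region" (400x640 bool, what is visible of it).
The state is a dict: "time": time; "joint_positions": joint angles; "qd": joint speeds; "joint_torque": joint torques, N m; "tool_pos": TCP position; "tool_rot": TCP orientation; "wrist_force": force on the tool from outside, world axes, zero at the start; "torque": the same for the moment, N m; "width": opening from 0.0 (shut) to 1.0 (fully open); "gripper_force": force on a finger pad.
Only numpy, scipy, OpenCV 4.12 (cv2) and the standard library are available. Lean on these libraries where they do the work, as an engineer would, in place of code of your own. Each camera call takes 0.05 s, during which the arm holds its last target. There are 200 camera calls.

### The job

The steel filter holder has come out of the autoclave with its three black clamping levers backed off, each by a different amount. Start with the lever next to the red dot and go round the rim clockwise as seen from above: turn each lever clockwise until you feel it come up snug, then give it one more quarter turn and no more, and finish it before you go to the next. Work the plastic levers gently, do not lean on the holder, and leave everything else on the bench alone.

Things in the scene. Friction and masses are not known exactly. Their poses are not given: they have to be found in the camera images.
- holder: Round steel filter holder, 170 mm across, cover top 92 mm above the bench; it does not move. Origin: on the bench under its centre; z up; x points to lever_a's axis. Lever axes on a circle of 72 mm radius, at 0 (lever_a), -120 (lever_b) and +120 degrees (lever_c). Inlet ferrule in the middle, 33 mm wide, up to 112 mm. Red dot, 14 mm wide, on the cover 28 mm from lever_a's axis.
- lever_a: Black clamping-lever nut next to the red dot, first in the order. Origin: on its vertical axis at its underside, 96 mm above the bench; z up; x along its arm. Hub 25 mm wide, 43 mm high. The arm sticks out to one side, ending 52 mm from the axis in a 13 mm knob; it is 9 mm thick (y) and at 40 mm from the axis reaches from 33 to 45 mm above the origin. Clockwise from above tightens.
- lever_b: The same, second in the order: a third of the way round the rim from lever_a, clockwise from above. All three: backed off by an unknown 0.2 to 2 rad, the lever swings nearly free (0.05 N m, about 1 N at 40 mm from its axis); then it comes up snug, and from there turns only against 0.4 to 0.5 N m (10 to 13 N at 40 mm). It stays where it is left; its height does not change.
- lever_c: The same, third and last in the order: a third of the way round the rim from lever_b, clockwise from above. Where an arm points when its nut comes up snug differs from lever to lever and is not known beforehand. Fingers may push the arm or grip it lightly: more than 60 N of finger force on a lever, both pads added, is too much.
- washer_a_top (a point): Middle of the top face of the brass washer (29 mm across, 3 mm thick) under lever_a. It stays put while the lever swings free; past snug the nut presses it down against the gasket by 1.5 mm a turn, 0.375 mm in a quarter turn: too little to be seen or measured here.
- washer_b_top (a point): The same under lever_b.
- washer_c_top (a point): The same under lever_c.
- petri_dish: Glass dish with lid, 64 mm across, 16 mm high; bystander; origin at the centre of its underside.
- forceps: Steel forceps, 132 mm long, lying flat; bystander; origin at the centre of its underside.
- spare_gasket: Ivory rubber ring, 92 mm across, 5 mm high, lying flat; bystander; origin at the centre of its underside.
- marker_pen: Marker pen, 133 mm long, 13 mm thick, lying flat; bystander; origin at its underside.
- beaker_a: Glass beaker, 52 mm across, 72 mm high, standing; bystander; origin at the centre of its underside.
- stopper: Red rubber stopper, 25 mm across, 24 mm high, standing; bystander; origin at the centre of its underside.

How it is judged (in metres and radians):
On the way, in this order (a step that is already met when the one before it is completed fails the run):
1. lever_a is a quarter turn past snug (distance of washer_a_top from where it was at the start of the episode above 0.000281 m), for 0.1 s.
2. lever_b is a quarter turn past snug (distance of washer_b_top from where it was at the start of the episode above 0.000281 m), for 0.1 s.
3. lever_c is a quarter turn past snug (distance of washer_c_top from where it was at the start of the episode above 0.000281 m), for 0.1 s.
At the end, for the whole second after the job is handed in: Each of the three levers stands 90 degrees past its own snug point, give or take 22 degrees (its washer pressed in by 0.281 to 0.469 mm), tightened in the order a, b, c, and let go (distance of washer_a_top from where it was at the start of the episode between 0.000281 and 0.000469 m and distance of washer_b_top from where it was at the start of the episode between 0.000281 and 0.000469 m and distance of washer_c_top from where it was at the start of the episode between 0.000281 and 0.000469 m); the robot touches nothing.
It fails at once if a lever is driven more than 112 degrees past snug (gasket and membrane crushed) (distance of any of washer_a_top, washer_b_top, washer_c_top from where it was at the start of the episode above 0.000469 m).
It fails at once if the fingers bear on a lever with more than 60 N, or the arm leans on the holder with more than 25 N (contact force between the fingers and lever_a above 60 N or contact force between the fingers and lever_b above 60 N or contact force between the fingers and lever_c above 60 N or contact force between the arm and holder above 25 N).
It fails at once if a bystander is moved by more than 15 mm (distance of any of petri_dish, forceps, spare_gasket, marker_pen, beaker_a, stopper from where it was at the start of the episode above 0.015 m).
It also fails if it takes over 64 s, if anything falls off the work surface, if the arm or the gripper's body presses on something with over 40 N, if the wrist force passes 120 N, or if a joint passes its speed limit or range.

## Working session

There is one attempt and no reset: what is moved stays moved. The work goes in short steps, Python scripts to look and compute and a tool call to move; the robot and the scene stay as the last step left them, time stands still between calls to the robot, and variables do not carry over. Pictures are saved under pics/ and viewed, at most 10 in all, crops included, and the job is handed in when it is done.

Besides the shell and the picture viewer there is one more tool, called after ">>>" as a command line: name --pt "numbers of a row" for each row, then --argument value for the rest. servo_tool: Moves the arm, as the interface text tells. Its arguments: {"type":"object","properties":{"deltas":{"type":"array","items":{"type":"array","items":{"type":"number"}}}},"required":["deltas"]}

```bash
ls; mkdir -p pics; python3 - <<'E'
from cell import *
import cv2,numpy as np
print(state())
for c in ["scene","top"]:
    im=snapshot(c); cv2.imwrite(f"pics/{c}0.png",im[:,:,::-1]); i=camera_info(c); print(c,i)
    for n in ["holder","lever_a","petri_dish","forceps","spare_gasket","marker_pen","beaker_a","stopper"]:
        print(n,[(np.round(b["location"]),round(b["p"],2)) for b in boxes_of(n,c)])
E
```

```text
pics
{'time': 0.0, 'joint_positions': array([-1.27198664e+00,  3.42775655e-01,  1.52504600e+00,  1.72875362e-05,
        1.27540613e+00, -1.46025290e-01]), 'qd': array([-0.00093807, -0.00094059,  0.00076694, -0.00110203,  0.00083989,
       -0.00074237]), 'joint_torque': array([-2.91456699e-04, -4.33676469e+01, -2.46013284e+01, -3.53154082e-04,
        7.83074152e-03, -7.42005454e-06]), 'tool_pos': array([ 225.8822146 , -473.77253791,  403.98815025]), 'tool_rot': array([ 9.75367261e-01,  2.20585669e-01, -5.41515647e-05, -8.15810620e-04]), 'wrist_force': array([-0.10056843, -0.15661271, -0.73807665]), 'torque': array([-0.04649125, -0.01867768, -0.0651388 ]), 'gripper_force': 0.0, 'width': 1.0017592208221464}
scene {'mtx': array([[461.25999891,   0.        , 326.39137504],
       [  0.        , 461.25999891, 196.05517712],
       [  0.        ,   0.        ,   1.        ]]), 'position': array([ 70.50439686, 983.5407193 , 729.16153805]), 'rotation': array([-0.23416435,  0.85560104, -0.44368358,  0.12750998])}
holder [(array([517., 136.,  88.]), 0.9)]
lever_a [(array([570.,  57., 132.]),
[... 551 characters left out ...]
   , 361.90729777, 199.33950803],
       [  0.        ,   0.        ,   1.        ]]), 'position': array([406.45414576, 167.97128992, 990.6284107 ]), 'rotation': array([ 0.70976525, -0.70065997,  0.05312311, -0.04986817])}
holder [(array([523., 107.,  93.]), 0.75), (array([447., 100., 138.]), 0.29)]
lever_a [(array([566.,  58., 137.]), 0.74), (array([449., 103., 138.]), 0.72), (array([543., 161., 139.]), 0.57)]
petri_dish [(array([564., 548.,  16.]), 0.8)]
forceps []
spare_gasket [(array([455., 507.,   2.]), 0.85), (array([521., 106.,  93.]), 0.39)]
marker_pen [(array([ 473., -106.,   13.]), 0.75)]
beaker_a [(array([ 610., -107.,   37.]), 0.68)]
stopper [(array([ 535., -189.,   20.]), 0.48)]
```

```bash
python3 - <<'E'
import cv2,numpy as np
t=cv2.imread("pics/top0.png"); s=cv2.imread("pics/scene0.png")
cv2.imwrite("pics/c1.png",cv2.resize(t[90:220,280:440],None,fx=5,fy=4.6,interpolation=cv2.INTER_CUBIC)[:598])
cv2.imwrite("pics/s1.png",s)
E
```

```text
(no output)
```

View pics/c1.png

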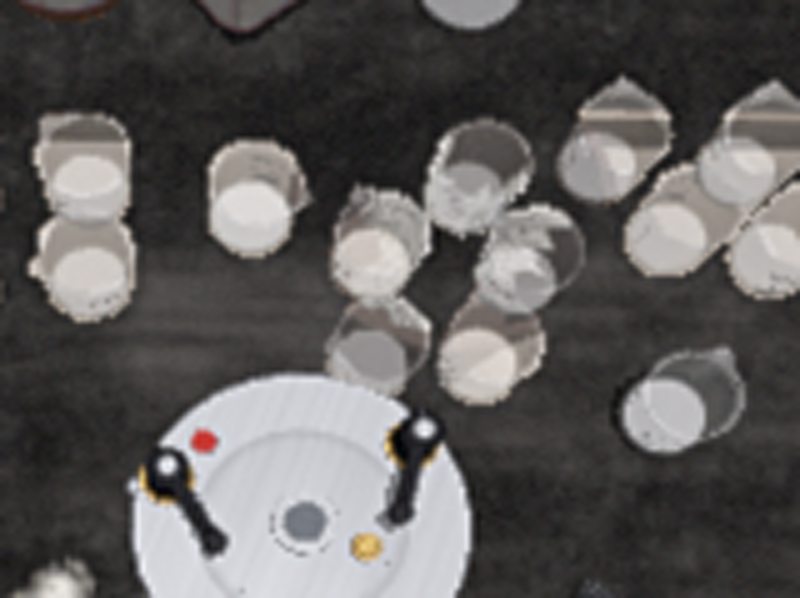

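View pics/s1.png

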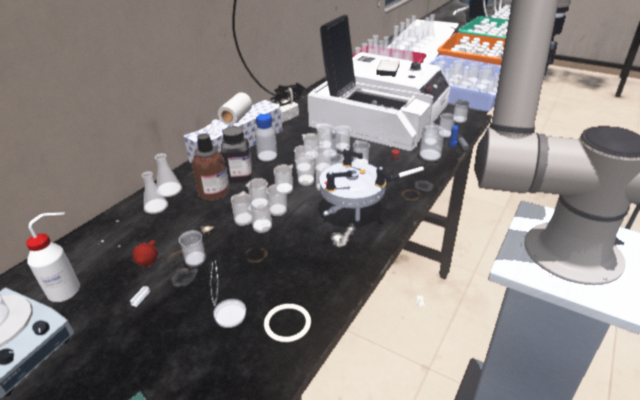

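The rows are not in the units I measure in: shifts go in shares of 1 m and turns go in shares of 45 degrees. I convert before sending: 160 mm / 1000 = 0.16, -131.5 mm / 1000 = -0.1315.

>>> servo_tool --pt "0 0.032 -0.0263 0 0 0 0" --pt "0 0.064 -0.0526 0 0 0 0" --pt "0 0.096 -0.0789 0 0 0 0" --pt "0 0.128 -0.1052 0 0 0 0" --pt "0 0.16 -0.1315 0 0 0 0"

```text
time: 1.32
tool_pos: [314.0, -284.6, 404.8]
tool_rot: [0.975, 0.22, 0.0, 0.0]
wrist_force: [1.1, -0.3, 0.4]
width: 0.3
gripper_force: 0.0
```

Scaled: 160 mm / 1000 = 0.16, -131.5 mm / 1000 = -0.1315.

>>> servo_tool --pt "0 0.032 -0.0263 0 0 0 0" --pt "0 0.064 -0.0526 0 0 0 0" --pt "0 0.096 -0.0789 0 0 0 0" --pt "0 0.128 -0.1052 0 0 0 0" --pt "0 0.16 -0.1315 0 0 0 0"

```text
time: 1.73
tool_pos: [401.9, -96.8, 405.0]
tool_rot: [0.975, 0.22, 0.0, 0.0]
wrist_force: [0.3, -0.4, -1.1]
width: -0.002
gripper_force: 0.0
```

Scaled: 160 mm / 1000 = 0.16, -131.5 mm / 1000 = -0.1315.

>>> servo_tool --pt "0 0.032 -0.0263 0 0 0 0" --pt "0 0.064 -0.0526 0 0 0 0" --pt "0 0.096 -0.0789 0 0 0 0" --pt "0 0.128 -0.1052 0 0 0 0" --pt "0 0.16 -0.1315 0 0 0 0"

```text
time: 2.15
tool_pos: [489.9, 91.0, 404.9]
tool_rot: [0.975, 0.221, 0.0, 0.0]
wrist_force: [1.0, -0.2, 0.5]
width: 0.002
gripper_force: 0.0
```

Scaled: 60 mm / 1000 = 0.06, -49 mm / 1000 = -0.049.

>>> servo_tool --pt "0 0.03 -0.0245 0 0 0 0" --pt "0 0.06 -0.049 0 0 0 0" --pt "0 0.06 -0.049 0 0 0 0" --pt "0 0.06 -0.049 0 0 0 0" --pt "0 0.06 -0.049 0 0 0 0"

```text
time: 2.57
tool_pos: [522.3, 158.7, 404.3]
tool_rot: [0.975, 0.221, -0.001, 0.0]
wrist_force: [-0.3, -1.1, -0.2]
width: 0.002
gripper_force: 0.0
```

```bash
python3 - <<'E'
from cell import *
import cv2,numpy as np
s=state();print(s)
i=camera_info("wrist");print(i)
im=snapshot("wrist"); cv2.imwrite("pics/w0.png",im[:,:,::-1])
for n in ["lever_a","holder"]:
    print(n,[(np.round(b["location"]),round(b["p"],2)) for b in boxes_of(n,"wrist")])
E
```

```text
{'time': 2.5667, 'joint_positions': array([ 1.54715032e-01,  3.80950984e-01,  1.46643531e+00, -5.53850284e-04,
        1.29521604e+00,  1.28016798e+00]), 'qd': array([-2.60636723e-02, -1.81972964e-02,  1.23298589e-02, -7.83144405e-05,
       -2.21618171e-03,  2.20899155e-03]), 'joint_torque': array([ 1.04379963e+00, -4.50491703e+01, -2.51867563e+01,  8.02198146e-02,
       -3.48350778e-02,  2.03228655e-02]), 'tool_pos': array([522.32152611, 158.71003306, 404.31876215]), 'tool_rot': array([ 9.75294093e-01,  2.20909723e-01, -5.21767947e-04,  2.31542091e-04]), 'wrist_force': array([-0.31132542, -1.14691303, -0.21409487]), 'torque': array([-0.0175507 , -0.032411  ,  0.01750905]), 'gripper_force': 0.0, 'width': 0.001910880800115647}
{'mtx': array([[309.70691629,   0.        , 318.69757053],
       [  0.        , 309.70691629, 199.89171682],
       [  0.        ,   0.        ,   1.        ]]), 'position': array([591.39852484, 191.55929821, 373.21405218]), 'rotation': array([ 0.83654667, -0.52676875, -0.07983476,  0.12779186])}
lever_a [(array([572.,  56., 134.]), 0.92), (array([547., 165., 144.]), 0.85), (array([466.,  96., 117.]), 0.71)]
holder [(array([541., 109.,  95.]), 0.86)]
```

View pics/w0.png

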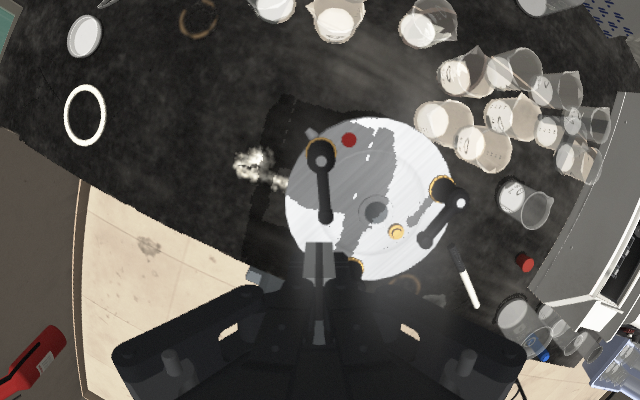

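```bash
cat > h.py <<'E'
import numpy as np,cv2
from cell import *
from scipy.spatial.transform import Rotation as R
def proj(P,i,fish):
    c=(np.asarray(P,float)-i["position"])@R.from_quat(i["rotation"]).as_matrix()
    K=i["mtx"]
    if fish:
        r=np.hypot(c[...,0],c[...,1]); th=np.arctan2(r,c[...,2]); q=c[...,:2]/(r[...,None]+1e-9)*th[...,None]
    else: q=c[...,:2]/c[...,2:]
    return q*K[0,0]+K[:2,2]
def ortho(im,i,fish,cx,cy,z,half=110,s=2.6):
    n=int(2*half*s); a=(np.arange(n)/s-half)
    X,Y=np.meshgrid(cx-a,cy-a,indexing="ij")  # rows: +x up, cols: +y left
    p=proj(np.stack([X,Y,0*X+z],-1),i,fish).astype(np.float32)
    o=cv2.remap(im,p[...,0],p[...,1],cv2.INTER_CUBIC)[:,:,::-1].copy()
    for k in range(-100,101,20):
        q=int((half-k)*s); c=(0,255,255) if k==0 else (0,160,0)
        cv2.line(o,(q,0),(q,n),c,1); cv2.line(o,(0,q),(n,q),c,1)
    return o
E
python3 - <<'E'
from h import *
i=camera_info("wrist"); im=cv2.imread("pics/w0.png")[:,:,::-1]
cv2.imwrite("pics/o1.png",ortho(im,i,True,520,110,139))
E
```

```text
(no output)
```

View pics/o1.png

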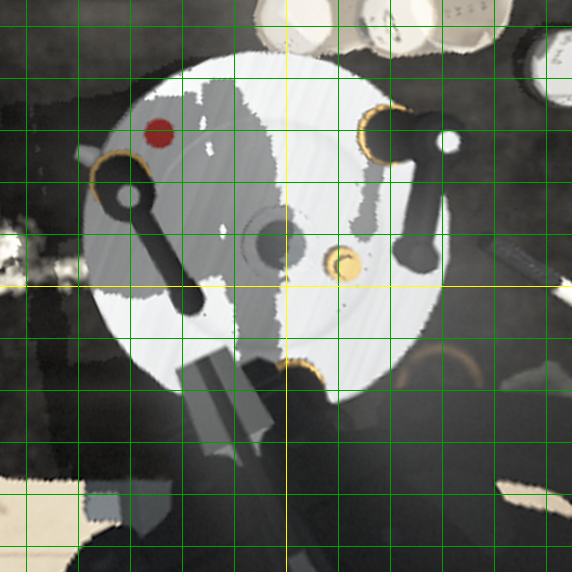

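Scaled: 34.3 mm / 1000 = 0.0343, -3.1 mm / 1000 = -0.0031, -35 degrees / 45 = -0.7778.

>>> servo_tool --pt "0 -0.001 0.01 0 0 0 -0.1556" --pt "0 -0.002 0.02 0 0 0 -0.3111" --pt "0 -0.0031 0.0343 0 0 0 -0.4667" --pt "0 -0.0031 0.0343 0 0 0 -0.6222" --pt "0 -0.0031 0.0343 0 0 0 -0.7778"

```text
time: 3.13
tool_pos: [534.5, 124.5, 405.0]
tool_rot: [0.863, 0.505, 0.0, 0.0]
wrist_force: [-0.2, 0.4, 0.4]
width: -0.001
gripper_force: 0.0
```

Scaled: -35 degrees / 45 = -0.7778.

>>> servo_tool --pt "0 0 0 0 0 0 -0.1556" --pt "0 0 0 0 0 0 -0.3111" --pt "0 0 0 0 0 0 -0.4667" --pt "0 0 0 0 0 0 -0.6222" --pt "0 0 0 0 0 0 -0.7778"

```text
time: 3.55
tool_pos: [534.2, 125.2, 405.1]
tool_rot: [0.671, 0.742, 0.0, 0.0]
wrist_force: [0.2, -0.3, -0.7]
width: -0.002
gripper_force: 0.0
```

Scaled: -35 degrees / 45 = -0.7778.

>>> servo_tool --pt "0 0 0 0 0 0 -0.1556" --pt "0 0 0 0 0 0 -0.3111" --pt "0 0 0 0 0 0 -0.4667" --pt "0 0 0 0 0 0 -0.6222" --pt "0 0 0 0 0 0 -0.7778"

```text
time: 3.97
tool_pos: [534.2, 125.2, 405.1]
tool_rot: [0.417, 0.909, 0.0, 0.0]
wrist_force: [-0.3, -0.0, 0.4]
width: 0.001
gripper_force: 0.0
```

Scaled: -35 degrees / 45 = -0.7778.

>>> servo_tool --pt "0 0 0 0 0 0 -0.1556" --pt "0 0 0 0 0 0 -0.3111" --pt "0 0 0 0 0 0 -0.4667" --pt "0 0 0 0 0 0 -0.6222" --pt "0 0 0 0 0 0 -0.7778"

```text
time: 4.38
tool_pos: [534.2, 125.3, 405.1]
tool_rot: [0.124, 0.992, -0.0, 0.0]
wrist_force: [-0.1, 0.4, 0.6]
width: -0.003
gripper_force: 0.0
```

Scaled: -35 degrees / 45 = -0.7778.

>>> servo_tool --pt "0 0 0 0 0 0 -0.1556" --pt "0 0 0 0 0 0 -0.3111" --pt "0 0 0 0 0 0 -0.4667" --pt "0 0 0 0 0 0 -0.6222" --pt "0 0 0 0 0 0 -0.7778"

```text
time: 4.8
tool_pos: [534.2, 125.3, 405.1]
tool_rot: [-0.18, 0.984, -0.0, 0.0]
wrist_force: [-0.0, -0.4, -0.3]
width: 0.0
gripper_force: 0.0
```

Scaled: -10 degrees / 45 = -0.2222.

>>> servo_tool --pt "0 0 0 0 0 0 -0.1111" --pt "0 0 0 0 0 0 -0.2222" --pt "0 0 0 0 0 0 -0.2222" --pt "0 0 0 0 0 0 -0.2222" --pt "0 0 0 0 0 0 -0.2222"

```text
time: 5.22
tool_pos: [534.4, 125.9, 404.9]
tool_rot: [-0.261, 0.965, -0.0, 0.0]
wrist_force: [0.2, -0.5, -0.1]
width: 0.003
gripper_force: 0.0
```

```bash
python3 - <<'E'
from h import *
s=state();print(s["time"],s["tool_pos"],s["joint_positions"],s["wrist_force"])
i=camera_info("wrist");im=snapshot("wrist"); cv2.imwrite("pics/w1.png",im[:,:,::-1])
print(i["position"])
t=cv2.imread("pics/top0.png")[:,:,::-1]
a=ortho(im,i,True,520,110,139,s=1.8); b=ortho(t,camera_info("top"),False,520,110,139,s=1.8)
cv2.imwrite("pics/o2.png",np.hstack([a,b]))
E
```

```text
5.2167 [534.39624628 125.87432322 404.90960221] [ 9.17432105e-02  3.85883627e-01  1.45718005e+00 -1.00177098e-04
  1.29820101e+00 -2.00751302e+00] [ 0.21021962 -0.52129416 -0.13602326]
[469.88224073  87.98777138 373.85911046]
```

View pics/o2.png

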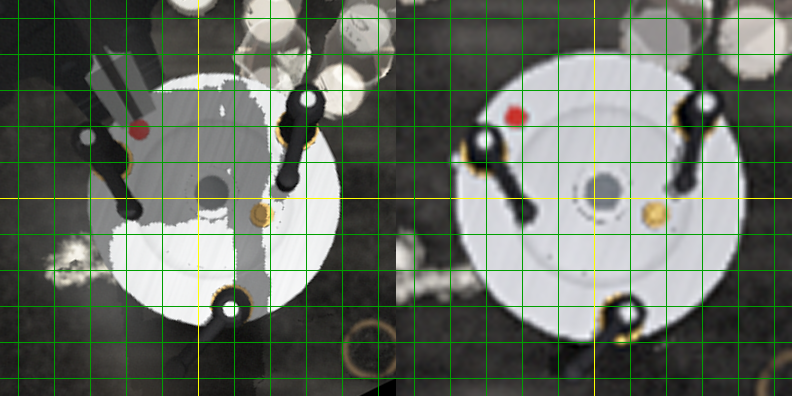

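>>> servo_tool --pt "0 0 0 0.025 0 0 0" --pt "0 0 0 0.05 0 0 0" --pt "0 0 0 0.075 0 0 0" --pt "0 0 0 0.1 0 0 0" --pt "0 0 0 0.107 0 0 0"

```text
time: 5.68
tool_pos: [533.4, 126.2, 294.2]
tool_rot: [-0.262, 0.965, 0.0, -0.003]
wrist_force: [-0.7, -0.7, -0.1]
width: -0.003
gripper_force: 0.0
```

Scaled: 5 mm / 1000 = 0.005, 4 mm / 1000 = 0.004.

>>> servo_tool --pt "0 0 0.001 0 0 0 0" --pt "0 0 0.002 0 0 0 0" --pt "0 0 0.003 0 0 0 0" --pt "0 0 0.004 0 0 0 0" --pt "0 0 0.005 0 0 0 0"

```text
time: 6.1
tool_pos: [532.2, 130.9, 299.0]
tool_rot: [-0.263, 0.965, -0.0, 0.001]
wrist_force: [-0.2, -0.2, -0.3]
width: -0.002
gripper_force: 0.0
```

Scaled: 5 mm / 1000 = 0.005, 4 mm / 1000 = 0.004.

>>> servo_tool --pt "0 0 0.001 0 0 0 0" --pt "0 0 0.002 0 0 0 0" --pt "0 0 0.003 0 0 0 0" --pt "0 0 0.004 0 0 0 0" --pt "0 0 0.005 0 0 0 0"

```text
time: 6.52
tool_pos: [529.4, 135.2, 297.7]
tool_rot: [-0.263, 0.965, -0.0, 0.0]
wrist_force: [-0.3, -0.3, 0.4]
width: -0.0
gripper_force: 0.1
```

```bash
python3 - <<'E'
from h import *
im=snapshot("wrist"); cv2.imwrite("pics/w2.png",im[100:,100:540,::-1])
r=np.array([-40,18.5])
for T in (8,10,20,25):
  for k in range(1,6):
    t=np.radians(T*k/5);c,s=np.cos(t),np.sin(t)
    print(T*k/5,np.round(r-np.array([[c,-s],[s,c]])@r,2))
E
```

```text
1.6 [0.5  1.12]
3.2 [0.97 2.26]
4.8 [1.41 3.41]
6.4 [1.81 4.57]
8.0 [2.19 5.75]
2.0 [0.62 1.41]
4.0 [1.19 2.84]
6.0 [1.71 4.28]
8.0 [2.19 5.75]
10.0 [2.6  7.23]
4.0 [1.19 2.84]
8.0 [2.19 5.75]
12.0 [2.97 8.72]
16.0 [ 3.55 11.74]
20.0 [ 3.92 14.8 ]
5.0 [1.46 3.56]
10.0 [2.6  7.23]
15.0 [ 3.43 10.98]
20.0 [ 3.92 14.8 ]
25.0 [ 4.07 18.64]
```

View pics/w2.png

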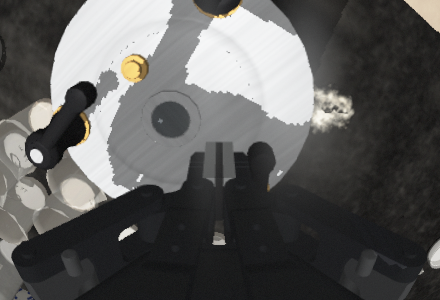

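Scaled: 4 mm / 1000 = 0.004, 3 mm / 1000 = 0.003.

>>> servo_tool --pt "0 0 0.001 0 0 0 0" --pt "0 0 0.002 0 0 0 0" --pt "0 0 0.003 0 0 0 0" --pt "0 0 0.004 0 0 0 0" --pt "0 0 0.004 0 0 0 0"

```text
time: 6.98
tool_pos: [527.3, 138.7, 297.7]
tool_rot: [-0.263, 0.965, 0.0, -0.0]
wrist_force: [-0.4, -0.3, 0.8]
width: -0.004
gripper_force: 0.0
```

Scaled: 5.71 mm / 1000 = 0.0057, 4.55 mm / 1000 = 0.0046, 8 degrees / 45 = 0.1778.

>>> servo_tool --pt "0 0.0004 0.0011 0 0 0 0.0356" --pt "0 0.0008 0.0023 0 0 0 0.0711" --pt "0 0.0011 0.0034 0 0 0 0.1067" --pt "0 0.0014 0.0046 0 0 0 0.1422" --pt "0 0.0016 0.0057 0 0 0 0.1778"

```text
time: 7.4
tool_pos: [523.1, 142.7, 297.7]
tool_rot: [-0.194, 0.981, -0.0, 0.0]
wrist_force: [0.4, -0.3, -0.1]
width: 0.001
gripper_force: 0.1
```

Scaled: 5.71 mm / 1000 = 0.0057, 4.55 mm / 1000 = 0.0046, 8 degrees / 45 = 0.1778.

>>> servo_tool --pt "0 0.0004 0.0011 0 0 0 0.0356" --pt "0 0.0008 0.0023 0 0 0 0.0711" --pt "0 0.0011 0.0034 0 0 0 0.1067" --pt "0 0.0014 0.0046 0 0 0 0.1422" --pt "0 0.0016 0.0057 0 0 0 0.1778"

```text
time: 7.82
tool_pos: [519.4, 147.3, 297.7]
tool_rot: [-0.125, 0.992, -0.0, 0.0]
wrist_force: [0.1, -0.4, -0.6]
width: -0.0
gripper_force: 0.1
```

Scaled: 5.71 mm / 1000 = 0.0057, 4.55 mm / 1000 = 0.0046, 8 degrees / 45 = 0.1778.

>>> servo_tool --pt "0 0.0004 0.0011 0 0 0 0.0356" --pt "0 0.0008 0.0023 0 0 0 0.0711" --pt "0 0.0011 0.0034 0 0 0 0.1067" --pt "0 0.0014 0.0046 0 0 0 0.1422" --pt "0 0.0016 0.0057 0 0 0 0.1778"

```text
time: 8.23
tool_pos: [516.4, 152.4, 297.7]
tool_rot: [-0.056, 0.998, -0.0, -0.0]
wrist_force: [0.4, -0.3, -0.0]
width: -0.001
gripper_force: 0.1
```

Scaled: 5.71 mm / 1000 = 0.0057, 4.55 mm / 1000 = 0.0046, 8 degrees / 45 = 0.1778.

>>> servo_tool --pt "0 0.0004 0.0011 0 0 0 0.0356" --pt "0 0.0008 0.0023 0 0 0 0.0711" --pt "0 0.0011 0.0034 0 0 0 0.1067" --pt "0 0.0014 0.0046 0 0 0 0.1422" --pt "0 0.0016 0.0057 0 0 0 0.1778"

```text
time: 8.65
tool_pos: [514.1, 157.9, 297.7]
tool_rot: [0.014, 1.0, -0.0, 0.0]
wrist_force: [0.3, -0.2, 0.6]
width: -0.002
gripper_force: 0.1
```

Scaled: 5.71 mm / 1000 = 0.0057, 4.55 mm / 1000 = 0.0046, 8 degrees / 45 = 0.1778.

>>> servo_tool --pt "0 0.0004 0.0011 0 0 0 0.0356" --pt "0 0.0008 0.0023 0 0 0 0.0711" --pt "0 0.0011 0.0034 0 0 0 0.1067" --pt "0 0.0014 0.0046 0 0 0 0.1422" --pt "0 0.0016 0.0057 0 0 0 0.1778"

```text
time: 9.07
tool_pos: [512.7, 163.7, 297.7]
tool_rot: [0.084, 0.996, -0.0, 0.0]
wrist_force: [-0.1, -0.1, 0.4]
width: 0.002
gripper_force: 0.1
```

```bash
python3 - <<'E'
from h import *
for c in("wrist","top","scene"):
  snapshot(c)
  print(c,[(np.round(b["location"]),round(b["p"],2)) for b in boxes_of("lever_a",c)])
E
```

```text
wrist [(array([531.,  64., 138.]), 0.84), (array([449., 102., 140.]), 0.84), (array([510., 181., 142.]), 0.75)]
top [(array([450., 103., 138.]), 0.71)]
scene [(array([451., 102., 129.]), 0.68), (array([545., 183., 135.]), 0.48), (array([586., -89.,  45.]), 0.29)]
```

Scaled: 5.71 mm / 1000 = 0.0057, 0.75 mm / 1000 = 0.0008, 8 degrees / 45 = 0.1778.

>>> servo_tool --pt "0 0.0004 0.0011 0 0 0 0.0356" --pt "0 0.0008 0.0023 0 0 0 0.0711" --pt "0 0.0011 0.0034 0 0 0 0.1067" --pt "0 0.0014 0.0046 0 0 0 0.1422" --pt "0 0.0016 0.0057 0 0 0 0.1778"

```text
time: 9.78
tool_pos: [512.0, 169.5, 297.7]
tool_rot: [0.153, 0.988, -0.0, 0.0]
wrist_force: [-0.1, 0.1, -0.6]
width: -0.0
gripper_force: 0.1
```

Scaled: 5.71 mm / 1000 = 0.0057, 4.55 mm / 1000 = 0.0046, 8 degrees / 45 = 0.1778.

>>> servo_tool --pt "0 0.0004 0.0011 0 0 0 0.0356" --pt "0 0.0008 0.0023 0 0 0 0.0711" --pt "0 0.0011 0.0034 0 0 0 0.1067" --pt "0 0.0014 0.0046 0 0 0 0.1422" --pt "0 0.0016 0.0057 0 0 0 0.1778"

```text
time: 10.2
tool_pos: [512.2, 175.4, 297.7]
tool_rot: [0.221, 0.975, -0.0, 0.0]
wrist_force: [0.5, 0.2, 0.2]
width: 0.002
gripper_force: 0.1
```

Scaled: 5.71 mm / 1000 = 0.0057, 4.55 mm / 1000 = 0.0046, 8 degrees / 45 = 0.1778.

>>> servo_tool --pt "0 0.0004 0.0011 0 0 0 0.0356" --pt "0 0.0008 0.0023 0 0 0 0.0711" --pt "0 0.0011 0.0034 0 0 0 0.1067" --pt "0 0.0014 0.0046 0 0 0 0.1422" --pt "0 0.0016 0.0057 0 0 0 0.1778"

```text
time: 10.62
tool_pos: [513.2, 181.3, 297.6]
tool_rot: [0.289, 0.957, -0.0, -0.0]
wrist_force: [0.3, -0.5, 0.9]
width: 0.001
gripper_force: 0.1
```

Scaled: 5.71 mm / 1000 = 0.0057, 4.55 mm / 1000 = 0.0046, 8 degrees / 45 = 0.1778.

>>> servo_tool --pt "0 0.0004 0.0011 0 0 0 0.0356" --pt "0 0.0008 0.0023 0 0 0 0.0711" --pt "0 0.0011 0.0034 0 0 0 0.1067" --pt "0 0.0014 0.0046 0 0 0 0.1422" --pt "0 0.0016 0.0057 0 0 0 0.1778"

```text
time: 11.03
tool_pos: [515.0, 187.0, 297.7]
tool_rot: [0.355, 0.935, -0.0, -0.0]
wrist_force: [-0.4, -0.5, 0.9]
width: 0.001
gripper_force: 0.1
```

Scaled: 5.71 mm / 1000 = 0.0057, 4.55 mm / 1000 = 0.0046, 8 degrees / 45 = 0.1778.

>>> servo_tool --pt "0 0.0004 0.0011 0 0 0 0.0356" --pt "0 0.0008 0.0023 0 0 0 0.0711" --pt "0 0.0011 0.0034 0 0 0 0.1067" --pt "0 0.0014 0.0046 0 0 0 0.1422" --pt "0 0.0016 0.0057 0 0 0 0.1778"

```text
time: 11.45
tool_pos: [517.5, 192.3, 297.6]
tool_rot: [0.419, 0.908, -0.0, -0.0]
wrist_force: [0.2, -0.7, -1.0]
width: -0.001
gripper_force: 0.1
```

Scaled: 5.71 mm / 1000 = 0.0057, 4.55 mm / 1000 = 0.0046, 8 degrees / 45 = 0.1778.

>>> servo_tool --pt "0 0.0004 0.0011 0 0 0 0.0356" --pt "0 0.0008 0.0023 0 0 0 0.0711" --pt "0 0.0011 0.0034 0 0 0 0.1067" --pt "0 0.0014 0.0046 0 0 0 0.1422" --pt "0 0.0016 0.0057 0 0 0 0.1778"

```text
time: 11.87
tool_pos: [520.8, 197.3, 297.6]
tool_rot: [0.481, 0.876, -0.0, -0.0]
wrist_force: [-0.4, 0.1, -0.3]
width: 0.001
gripper_force: 0.1
```

Scaled: 5.71 mm / 1000 = 0.0057, 4.55 mm / 1000 = 0.0046, 8 degrees / 45 = 0.1778.

>>> servo_tool --pt "0 0.0004 0.0011 0 0 0 0.0356" --pt "0 0.0008 0.0023 0 0 0 0.0711" --pt "0 0.0011 0.0034 0 0 0 0.1067" --pt "0 0.0014 0.0046 0 0 0 0.1422" --pt "0 0.0016 0.0057 0 0 0 0.1778"

```text
time: 12.28
tool_pos: [524.8, 201.7, 297.6]
tool_rot: [0.541, 0.841, -0.0, -0.0]
wrist_force: [-0.4, -0.5, 0.6]
width: -0.002
gripper_force: 0.1
```

Scaled: 5.71 mm / 1000 = 0.0057, 4.55 mm / 1000 = 0.0046, 8 degrees / 45 = 0.1778.

>>> servo_tool --pt "0 0.0004 0.0011 0 0 0 0.0356" --pt "0 0.0008 0.0023 0 0 0 0.0711" --pt "0 0.0011 0.0034 0 0 0 0.1067" --pt "0 0.0014 0.0046 0 0 0 0.1422" --pt "0 0.0016 0.0057 0 0 0 0.1778"

```text
time: 12.7
tool_pos: [529.3, 205.6, 297.6]
tool_rot: [0.599, 0.801, -0.0, -0.0]
wrist_force: [-0.9, -0.5, -0.1]
width: 0.001
gripper_force: 0.1
```

Scaled: 5.71 mm / 1000 = 0.0057, 4.55 mm / 1000 = 0.0046, 8 degrees / 45 = 0.1778.

>>> servo_tool --pt "0 0.0004 0.0011 0 0 0 0.0356" --pt "0 0.0008 0.0023 0 0 0 0.0711" --pt "0 0.0011 0.0034 0 0 0 0.1067" --pt "0 0.0014 0.0046 0 0 0 0.1422" --pt "0 0.0016 0.0057 0 0 0 0.1778"

```text
time: 13.12
tool_pos: [532.7, 208.6, 297.2]
tool_rot: [0.653, 0.757, -0.003, -0.002]
wrist_force: [-9.1, -1.1, 4.6]
width: -0.004
gripper_force: 4.6
```

Scaled: 5.71 mm / 1000 = 0.0057, 4.55 mm / 1000 = 0.0046, 6.4 degrees / 45 = 0.1422.

>>> servo_tool --pt "0 0.0004 0.0011 0 0 0 0.0356" --pt "0 0.0008 0.0023 0 0 0 0.0711" --pt "0 0.0011 0.0034 0 0 0 0.1067" --pt "0 0.0014 0.0046 0 0 0 0.1422" --pt "0 0.0016 0.0057 0 0 0 0.1778"

```text
time: 13.53
tool_pos: [538.0, 211.2, 297.2]
tool_rot: [0.704, 0.71, -0.003, -0.002]
wrist_force: [-8.6, -0.8, 4.7]
width: -0.005
gripper_force: 4.7
```

Scaled: 11.59 mm / 1000 = 0.0116, 9.22 mm / 1000 = 0.0092, 16 degrees / 45 = 0.3556.

>>> servo_tool --pt "0 0.0008 0.0023 0 0 0 0.0711" --pt "0 0.0014 0.0046 0 0 0 0.1422" --pt "0 0.0019 0.0069 0 0 0 0.2133" --pt "0 0.0022 0.0092 0 0 0 0.2844" --pt "0 0.0025 0.0116 0 0 0 0.3556"

```text
time: 13.95
tool_pos: [549.6, 214.2, 297.2]
tool_rot: [0.797, 0.604, -0.003, -0.002]
wrist_force: [-9.6, 2.3, 4.2]
width: 0.002
gripper_force: 4.9
```

Scaled: 11.59 mm / 1000 = 0.0116, 9.22 mm / 1000 = 0.0092, 9.6 degrees / 45 = 0.2133.

>>> servo_tool --pt "0 0.0008 0.0023 0 0 0 0.0711" --pt "0 0.0014 0.0046 0 0 0 0.1422" --pt "0 0.0019 0.0069 0 0 0 0.2133" --pt "0 0.0022 0.0092 0 0 0 0.2844" --pt "0 0.0025 0.0116 0 0 0 0.3556"

```text
time: 14.37
tool_pos: [561.4, 213.9, 297.2]
tool_rot: [0.873, 0.488, -0.002, -0.002]
wrist_force: [-9.2, 3.5, 4.0]
width: -0.002
gripper_force: 5.0
```

Scaled: 11.59 mm / 1000 = 0.0116, 9.22 mm / 1000 = 0.0092, 16 degrees / 45 = 0.3556.

>>> servo_tool --pt "0 0.0008 0.0023 0 0 0 0.0711" --pt "0 0.0014 0.0046 0 0 0 0.1422" --pt "0 0.0019 0.0069 0 0 0 0.2133" --pt "0 0.0022 0.0092 0 0 0 0.2844" --pt "0 0.0025 0.0116 0 0 0 0.3556"

```text
time: 14.78
tool_pos: [572.7, 210.2, 297.2]
tool_rot: [0.932, 0.362, -0.002, -0.002]
wrist_force: [-8.8, 6.0, 2.8]
width: 0.001
gripper_force: 5.1
```

```bash
python3 - <<'E'
from h import *
s=state(); p=s["tool_pos"]; q=R.from_quat(s["tool_rot"]).as_matrix(); h=np.array([554.2,170.9])
print(np.degrees(np.arctan2(q[1,0],q[0,0])), q[:,2], q[:2,:2].T@(p[:2]-h), p, s["wrist_force"],s["torque"])
E
```

```text
42.38889653076602 [-0.00556649  0.00167196 -0.99998311] [ 40.15625905 -16.59900642] [572.6688726  210.23133957 297.23105692] [-8.83762091  5.95636294  2.76055784] [0.91273968 1.28048722 0.06283547]
```

Scaled: 11.59 mm / 1000 = 0.0116, 9.22 mm / 1000 = 0.0092, 16 degrees / 45 = 0.3556.

>>> servo_tool --pt "0 0.0008 0.0023 0 0 0 0.0711" --pt "0 0.0014 0.0046 0 0 0 0.1422" --pt "0 0.0019 0.0069 0 0 0 0.2133" --pt "0 0.0022 0.0092 0 0 0 0.2844" --pt "0 0.0025 0.0116 0 0 0 0.3556"

```text
time: 15.2
tool_pos: [582.5, 203.7, 297.3]
tool_rot: [0.974, 0.228, -0.002, -0.002]
wrist_force: [-7.3, 7.6, 1.1]
width: -0.002
gripper_force: 5.2
```

Scaled: 11.59 mm / 1000 = 0.0116, 6.87 mm / 1000 = 0.0069, 16 degrees / 45 = 0.3556.

>>> servo_tool --pt "0 0.0008 0.0023 0 0 0 0.0711" --pt "0 0.0014 0.0046 0 0 0 0.1422" --pt "0 0.0019 0.0069 0 0 0 0.2133" --pt "0 0.0025 0.0116 0 0 0 0.3556" --pt "0 0.0025 0.0116 0 0 0 0.3556"

```text
time: 15.62
tool_pos: [590.4, 194.0, 297.3]
tool_rot: [0.996, 0.089, -0.001, -0.001]
wrist_force: [-5.1, 5.9, 2.1]
width: 0.003
gripper_force: 3.3
```

Scaled: -12 mm / 1000 = -0.012, -10 mm / 1000 = -0.01.

>>> servo_tool --pt "0 0 0 0 0 0 0" --pt "0 0 -0.002 0 0 0 0" --pt "0 0 -0.006 0 0 0 0" --pt "0 0 -0.01 0 0 0 0" --pt "0 0 -0.012 0 0 0 0"

```text
time: 16.03
tool_pos: [589.1, 205.1, 297.7]
tool_rot: [0.996, 0.092, 0.0, 0.0]
wrist_force: [-0.4, -0.1, 0.1]
width: -0.001
gripper_force: 0.0
```

Scaled: -90 mm / 1000 = -0.09, -70 mm / 1000 = -0.07.

>>> servo_tool --pt "0 0 0 -0.02 0 0 0" --pt "0 0 0 -0.04 0 0 0" --pt "0 0 0 -0.07 0 0 0" --pt "0 0 0 -0.09 0 0 0" --pt "0 0 0 -0.09 0 0 0"

```text
time: 16.45
tool_pos: [589.7, 204.9, 393.0]
tool_rot: [0.996, 0.091, 0.005, -0.0]
wrist_force: [-0.4, -0.2, 1.1]
width: -0.0
gripper_force: 0.0
```

```bash
python3 - <<'E'
from h import *
s=state();print(s["time"],s["tool_pos"],s["joint_positions"],s["wrist_force"])
i=camera_info("wrist");im=snapshot("wrist"); cv2.imwrite("pics/w3.png",im[:,:,::-1])
cv2.imwrite("pics/o3.png",ortho(im,i,True,520,110,139))
E
```

```text
16.45 [589.69409488 204.91694034 392.97485097] [ 2.11816577e-01  5.32894992e-01  1.25130953e+00 -2.77265399e-04
  1.34817241e+00  1.59952203e+00] [-0.36555195 -0.18766961  1.08526597]
```

View pics/o3.png

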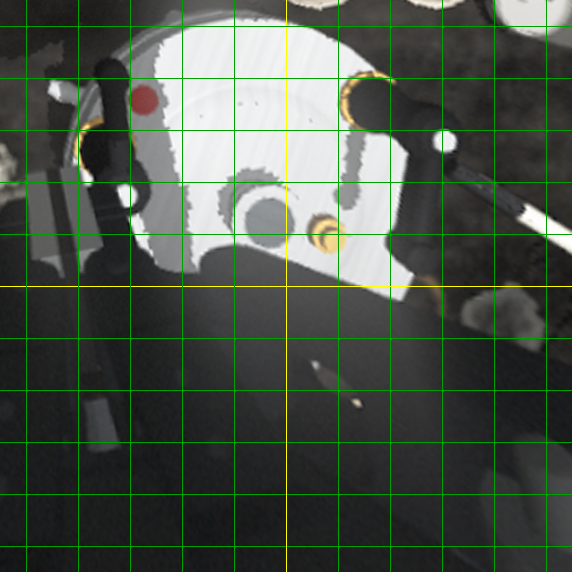

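Scaled: 156.4 mm / 1000 = 0.1564, -90.2 mm / 1000 = -0.0902, -35 degrees / 45 = -0.7778.

>>> servo_tool --pt "0 -0.018 0.0313 0 0 0 -0.1556" --pt "0 -0.036 0.0626 0 0 0 -0.3111" --pt "0 -0.054 0.0938 0 0 0 -0.4667" --pt "0 -0.072 0.125 0 0 0 -0.6222" --pt "0 -0.0902 0.1564 0 0 0 -0.7778"

```text
time: 16.92
tool_pos: [528.1, 34.0, 386.3]
tool_rot: [0.922, 0.388, -0.001, -0.0]
wrist_force: [0.3, 0.2, -0.0]
width: 0.001
gripper_force: 0.0
```

Scaled: -35 degrees / 45 = -0.7778.

>>> servo_tool --pt "0 0 0 0 0 0 -0.1556" --pt "0 0 0 0 0 0 -0.3111" --pt "0 0 0 0 0 0 -0.4667" --pt "0 0 0 0 0 0 -0.6222" --pt "0 0 0 0 0 0 -0.7778"

```text
time: 17.33
tool_pos: [528.9, 35.1, 386.4]
tool_rot: [0.762, 0.647, -0.001, -0.001]
wrist_force: [0.7, -0.5, -0.1]
width: 0.003
gripper_force: 0.0
```

Scaled: -35 degrees / 45 = -0.7778.

>>> servo_tool --pt "0 0 0 0 0 0 -0.1556" --pt "0 0 0 0 0 0 -0.3111" --pt "0 0 0 0 0 0 -0.4667" --pt "0 0 0 0 0 0 -0.6222" --pt "0 0 0 0 0 0 -0.7778"

```text
time: 17.75
tool_pos: [528.9, 35.3, 386.3]
tool_rot: [0.532, 0.846, -0.001, -0.001]
wrist_force: [1.1, -0.1, 0.4]
width: 0.001
gripper_force: 0.0
```

Scaled: -35 degrees / 45 = -0.7778.

>>> servo_tool --pt "0 0 0 0 0 0 -0.1556" --pt "0 0 0 0 0 0 -0.3111" --pt "0 0 0 0 0 0 -0.4667" --pt "0 0 0 0 0 0 -0.6222" --pt "0 0 0 0 0 0 -0.7778"

```text
time: 18.17
tool_pos: [528.9, 35.3, 386.3]
tool_rot: [0.253, 0.967, -0.0, -0.001]
wrist_force: [-0.7, -0.3, -0.1]
width: 0.002
gripper_force: 0.0
```

Scaled: -13 degrees / 45 = -0.2889.

>>> servo_tool --pt "0 0 0 0 0 0 -0.1556" --pt "0 0 0 0 0 0 -0.2889" --pt "0 0 0 0 0 0 -0.2889" --pt "0 0 0 0 0 0 -0.2889" --pt "0 0 0 0 0 0 -0.2889"

```text
time: 18.58
tool_pos: [529.1, 35.3, 387.1]
tool_rot: [0.147, 0.989, -0.0, -0.001]
wrist_force: [0.3, 0.5, 0.4]
width: -0.004
gripper_force: 0.0
```

```bash
python3 - <<'E'
from h import *
s=state(); p=s["tool_pos"]; q=R.from_quat(s["tool_rot"]).as_matrix(); h=np.array([575.2,48.3])
print(s["time"],np.degrees(np.arctan2(q[1,0],q[0,0])), q[:2,:2].T@(p[:2]-h), p,s["joint_positions"][5])
i=camera_info("wrist");im=snapshot("wrist"); cv2.imwrite("pics/w4.png",im[:,:,::-1])
cv2.imwrite("pics/o4.png",ortho(im,i,True,520,110,139))
E
```

```text
18.5833 163.13624390663375 [ 40.39529976 -25.81441453] [529.05309992  35.31421404 387.05227173] -1.354307984066837
```

View pics/o4.png

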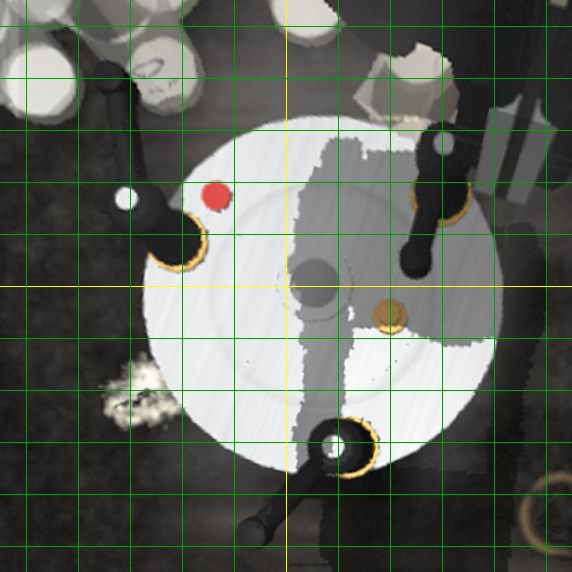

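Scaled: 89 mm / 1000 = 0.089, 75 mm / 1000 = 0.075.

>>> servo_tool --pt "0 0 0 0.025 0 0 0" --pt "0 0 0 0.05 0 0 0" --pt "0 0 0 0.075 0 0 0" --pt "0 0 0 0.089 0 0 0" --pt "0 0 0 0.089 0 0 0"

```text
time: 19.05
tool_pos: [528.1, 35.4, 295.4]
tool_rot: [0.146, 0.989, -0.0, -0.003]
wrist_force: [-0.2, -0.6, 0.9]
width: 0.0
gripper_force: 0.0
```

Scaled: 11.5 mm / 1000 = 0.0115, 10 mm / 1000 = 0.01.

>>> servo_tool --pt "0 0 0.002 0 0 0 0" --pt "0 0 0.005 0 0 0 0" --pt "0 0 0.008 0 0 0 0" --pt "0 0 0.01 0 0 0 0" --pt "0 0 0.0115 0 0 0 0"

```text
time: 19.47
tool_pos: [532.6, 46.7, 299.6]
tool_rot: [0.145, 0.989, -0.0, 0.001]
wrist_force: [-0.4, -1.6, 0.7]
width: 0.002
gripper_force: 0.5
```

Scaled: 5.71 mm / 1000 = 0.0057, 4.55 mm / 1000 = 0.0046, 1.6 degrees / 45 = 0.0356.

>>> servo_tool --pt "0 0.0004 0.0011 0 0 0 0.0356" --pt "0 0.0008 0.0023 0 0 0 0.0711" --pt "0 0.0011 0.0034 0 0 0 0.1067" --pt "0 0.0014 0.0046 0 0 0 0.1422" --pt "0 0.0016 0.0057 0 0 0 0.1778"

```text
time: 19.88
tool_pos: [532.7, 52.4, 299.4]
tool_rot: [0.214, 0.977, 0.0, 0.001]
wrist_force: [-1.0, -1.3, 1.8]
width: 0.002
gripper_force: 0.5
```

Scaled: 5.71 mm / 1000 = 0.0057, 4.55 mm / 1000 = 0.0046, 8 degrees / 45 = 0.1778.

>>> servo_tool --pt "0 0.0004 0.0011 0 0 0 0.0356" --pt "0 0.0008 0.0023 0 0 0 0.0711" --pt "0 0.0011 0.0034 0 0 0 0.1067" --pt "0 0.0014 0.0046 0 0 0 0.1422" --pt "0 0.0016 0.0057 0 0 0 0.1778"

```text
time: 20.3
tool_pos: [533.6, 58.3, 299.4]
tool_rot: [0.282, 0.959, 0.0, 0.001]
wrist_force: [-0.5, -1.4, -0.3]
width: -0.003
gripper_force: 0.5
```

Scaled: 5.71 mm / 1000 = 0.0057, 4.55 mm / 1000 = 0.0046, 8 degrees / 45 = 0.1778.

>>> servo_tool --pt "0 0.0004 0.0011 0 0 0 0.0356" --pt "0 0.0008 0.0023 0 0 0 0.0711" --pt "0 0.0011 0.0034 0 0 0 0.1067" --pt "0 0.0014 0.0046 0 0 0 0.1422" --pt "0 0.0016 0.0057 0 0 0 0.1778"

```text
time: 20.72
tool_pos: [535.3, 64.0, 299.4]
tool_rot: [0.348, 0.937, 0.0, 0.001]
wrist_force: [0.8, -0.6, 0.7]
width: 0.004
gripper_force: 0.5
```

Scaled: 5.71 mm / 1000 = 0.0057, 4.55 mm / 1000 = 0.0046, 8 degrees / 45 = 0.1778.

>>> servo_tool --pt "0 0.0004 0.0011 0 0 0 0.0356" --pt "0 0.0008 0.0023 0 0 0 0.0711" --pt "0 0.0011 0.0034 0 0 0 0.1067" --pt "0 0.0014 0.0046 0 0 0 0.1422" --pt "0 0.0016 0.0057 0 0 0 0.1778"

```text
time: 21.13
tool_pos: [537.8, 69.4, 299.3]
tool_rot: [0.413, 0.911, 0.0, 0.001]
wrist_force: [-0.2, -0.1, 0.6]
width: -0.001
gripper_force: 0.5
```

Scaled: 5.71 mm / 1000 = 0.0057, 4.55 mm / 1000 = 0.0046, 8 degrees / 45 = 0.1778.

>>> servo_tool --pt "0 0.0004 0.0011 0 0 0 0.0356" --pt "0 0.0008 0.0023 0 0 0 0.0711" --pt "0 0.0011 0.0034 0 0 0 0.1067" --pt "0 0.0014 0.0046 0 0 0 0.1422" --pt "0 0.0016 0.0057 0 0 0 0.1778"

```text
time: 21.55
tool_pos: [541.0, 74.4, 299.3]
tool_rot: [0.475, 0.88, 0.0, 0.001]
wrist_force: [0.2, -0.5, 0.8]
width: -0.0
gripper_force: 0.6
```

Scaled: 5.71 mm / 1000 = 0.0057, 4.55 mm / 1000 = 0.0046, 8 degrees / 45 = 0.1778.

>>> servo_tool --pt "0 0.0004 0.0011 0 0 0 0.0356" --pt "0 0.0008 0.0023 0 0 0 0.0711" --pt "0 0.0011 0.0034 0 0 0 0.1067" --pt "0 0.0014 0.0046 0 0 0 0.1422" --pt "0 0.0016 0.0057 0 0 0 0.1778"

```text
time: 21.97
tool_pos: [543.7, 78.2, 298.9]
tool_rot: [0.535, 0.845, -0.002, -0.001]
wrist_force: [-7.9, -5.3, 3.9]
width: -0.007
gripper_force: 4.5
```

Scaled: 11.59 mm / 1000 = 0.0116, 9.22 mm / 1000 = 0.0092, 16 degrees / 45 = 0.3556.

>>> servo_tool --pt "0 0.0008 0.0023 0 0 0 0.0711" --pt "0 0.0014 0.0046 0 0 0 0.1422" --pt "0 0.0019 0.0069 0 0 0 0.2133" --pt "0 0.0022 0.0092 0 0 0 0.2844" --pt "0 0.0025 0.0116 0 0 0 0.3556"

```text
time: 22.38
tool_pos: [552.8, 85.7, 298.8]
tool_rot: [0.648, 0.761, -0.002, -0.001]
wrist_force: [-8.0, -4.1, 3.4]
width: 0.001
gripper_force: 4.7
```

Scaled: 11.59 mm / 1000 = 0.0116, 9.22 mm / 1000 = 0.0092, 16 degrees / 45 = 0.3556.

>>> servo_tool --pt "0 0.0008 0.0023 0 0 0 0.0711" --pt "0 0.0014 0.0046 0 0 0 0.1422" --pt "0 0.0019 0.0069 0 0 0 0.2133" --pt "0 0.0022 0.0092 0 0 0 0.2844" --pt "0 0.0025 0.0116 0 0 0 0.3556"

```text
time: 22.8
tool_pos: [563.7, 90.4, 298.8]
tool_rot: [0.748, 0.664, -0.002, -0.002]
wrist_force: [-9.3, -0.9, 4.8]
width: 0.002
gripper_force: 4.8
```

Scaled: 11.59 mm / 1000 = 0.0116, 9.22 mm / 1000 = 0.0092, 16 degrees / 45 = 0.3556.

>>> servo_tool --pt "0 0.0008 0.0023 0 0 0 0.0711" --pt "0 0.0014 0.0046 0 0 0 0.1422" --pt "0 0.0019 0.0069 0 0 0 0.2133" --pt "0 0.0022 0.0092 0 0 0 0.2844" --pt "0 0.0025 0.0116 0 0 0 0.3556"

```text
time: 23.22
tool_pos: [575.5, 92.0, 298.8]
tool_rot: [0.833, 0.553, -0.002, -0.002]
wrist_force: [-10.0, 2.8, 5.1]
width: -0.0
gripper_force: 5.0
```

```bash
python3 - <<'E'
from h import *
s=state(); p=s["tool_pos"]; q=R.from_quat(s["tool_rot"]).as_matrix(); h=np.array([575.2,48.8])
print(np.degrees(np.arctan2(q[1,0],q[0,0])), q[:,2], q[:2,:2].T@(p[:2]-h), p, s["wrist_force"],s["torque"])
E
```

```text
67.17757699697496 [-5.47860138e-03  7.17907481e-04 -9.99984735e-01] [ 39.92794473 -16.51764442] [575.46269062  92.00885576 298.80143172] [-9.98074083  2.82591956  5.10340112] [ 0.27129801  1.50947007 -0.0070917 ]
```

Consistent with the first lever; 40° of command left.

Scaled: 11.59 mm / 1000 = 0.0116, 9.22 mm / 1000 = 0.0092, 16 degrees / 45 = 0.3556.

>>> servo_tool --pt "0 0.0008 0.0023 0 0 0 0.0711" --pt "0 0.0014 0.0046 0 0 0 0.1422" --pt "0 0.0019 0.0069 0 0 0 0.2133" --pt "0 0.0022 0.0092 0 0 0 0.2844" --pt "0 0.0025 0.0116 0 0 0 0.3556"

```text
time: 23.63
tool_pos: [587.2, 90.3, 298.8]
tool_rot: [0.902, 0.432, -0.002, -0.002]
wrist_force: [-9.2, 4.8, 4.0]
width: -0.003
gripper_force: 5.1
```

Scaled: 11.59 mm / 1000 = 0.0116, 9.22 mm / 1000 = 0.0092, 16 degrees / 45 = 0.3556.

>>> servo_tool --pt "0 0.0008 0.0023 0 0 0 0.0711" --pt "0 0.0014 0.0046 0 0 0 0.1422" --pt "0 0.0019 0.0069 0 0 0 0.2133" --pt "0 0.0022 0.0092 0 0 0 0.2844" --pt "0 0.0025 0.0116 0 0 0 0.3556"

```text
time: 24.05
tool_pos: [597.9, 85.5, 298.9]
tool_rot: [0.953, 0.302, -0.002, -0.002]
wrist_force: [-8.4, 7.3, 2.7]
width: 0.001
gripper_force: 5.2
```

Scaled: 5.71 mm / 1000 = 0.0057, 4.55 mm / 1000 = 0.0046, 8 degrees / 45 = 0.1778.

>>> servo_tool --pt "0 0.0004 0.0011 0 0 0 0.0356" --pt "0 0.0008 0.0023 0 0 0 0.0711" --pt "0 0.0014 0.0046 0 0 0 0.1422" --pt "0 0.0016 0.0057 0 0 0 0.1778" --pt "0 0.0016 0.0057 0 0 0 0.1778"

```text
time: 24.47
tool_pos: [602.8, 81.7, 298.9]
tool_rot: [0.972, 0.236, -0.001, -0.002]
wrist_force: [-5.8, 7.1, 3.0]
width: 0.0
gripper_force: 4.6
```

Scaled: -12 mm / 1000 = -0.012, -10 mm / 1000 = -0.01.

>>> servo_tool --pt "0 0 0 0 0 0 0" --pt "0 0 -0.002 0 0 0 0" --pt "0 0 -0.006 0 0 0 0" --pt "0 0 -0.01 0 0 0 0" --pt "0 0 -0.012 0 0 0 0"

```text
time: 24.88
tool_pos: [598.3, 91.2, 299.0]
tool_rot: [0.972, 0.236, 0.001, 0.0]
wrist_force: [0.4, 0.7, -0.0]
width: 0.002
gripper_force: 0.0
```

Scaled: -90 mm / 1000 = -0.09, -70 mm / 1000 = -0.07.

>>> servo_tool --pt "0 0 0 -0.02 0 0 0" --pt "0 0 0 -0.04 0 0 0" --pt "0 0 0 -0.07 0 0 0" --pt "0 0 0 -0.09 0 0 0" --pt "0 0 0 -0.09 0 0 0"

```text
time: 25.3
tool_pos: [599.1, 90.7, 394.0]
tool_rot: [0.972, 0.236, 0.005, 0.001]
wrist_force: [0.6, 0.2, -0.3]
width: -0.0
gripper_force: 0.0
```

```bash
python3 - <<'E'
from h import *
s=state(); p=s["tool_pos"]; q=R.from_quat(s["tool_rot"]).as_matrix()
a=np.arctan2(q[1,0],q[0,0]); print(s["time"],np.degrees(a),p,s["joint_positions"][5])
# go to lever c: arm 136.5 deg, 40 out, 26 behind
t=np.radians(136.5);u=np.array([np.cos(t),np.sin(t)]);w=np.array([-u[1],u[0]])
g=np.array([458.5,91.5])+40*u+26*w; print(g,q[:2,:2].T@(g-p[:2]),136.5-np.degrees(a))
E
```

```text
25.3 27.31244517238443 [599.05190306  90.74825425 393.9683595 ] 1.1181271879863732
[411.58780619 100.17444938] [-162.23409493  -94.38489047] 109.18755482761557
```

Scaled: -162 mm / 1000 = -0.162, -32.4 mm / 1000 = -0.0324, -35 degrees / 45 = -0.7778.

>>> servo_tool --pt "0 -0.0324 -0.0189 0 0 0 -0.1556" --pt "0 -0.0648 -0.0378 0 0 0 -0.3111" --pt "0 -0.0972 -0.0567 0 0 0 -0.4667" --pt "0 -0.1296 -0.0756 0 0 0 -0.6222" --pt "0 -0.162 -0.0945 0 0 0 -0.7778"

```text
time: 25.72
tool_pos: [409.1, 100.3, 388.0]
tool_rot: [0.854, 0.52, -0.0, -0.0]
wrist_force: [0.9, 1.0, 1.1]
width: -0.001
gripper_force: 0.0
```

Scaled: -35 degrees / 45 = -0.7778.

>>> servo_tool --pt "0 0 0 0 0 0 -0.1556" --pt "0 0 0 0 0 0 -0.3111" --pt "0 0 0 0 0 0 -0.4667" --pt "0 0 0 0 0 0 -0.6222" --pt "0 0 0 0 0 0 -0.7778"

```text
time: 26.13
tool_pos: [410.8, 100.3, 388.4]
tool_rot: [0.658, 0.753, 0.0, 0.0]
wrist_force: [0.0, 0.1, 0.2]
width: 0.0
gripper_force: 0.0
```

Scaled: -35 degrees / 45 = -0.7778.

>>> servo_tool --pt "0 0 0 0 0 0 -0.1556" --pt "0 0 0 0 0 0 -0.3111" --pt "0 0 0 0 0 0 -0.4667" --pt "0 0 0 0 0 0 -0.6222" --pt "0 0 0 0 0 0 -0.7778"

```text
time: 26.55
tool_pos: [410.9, 100.3, 388.3]
tool_rot: [0.402, 0.916, -0.0, -0.0]
wrist_force: [1.1, 0.7, -0.7]
width: 0.003
gripper_force: 0.0
```

Scaled: -4 degrees / 45 = -0.0889.

>>> servo_tool --pt "0 0 0 0 0 0 -0.0889" --pt "0 0 0 0 0 0 -0.0889" --pt "0 0 0 0 0 0 -0.0889" --pt "0 0 0 0 0 0 -0.0889" --pt "0 0 0 0 0 0 -0.0889"

```text
time: 26.97
tool_pos: [411.0, 100.3, 388.6]
tool_rot: [0.373, 0.928, -0.0, 0.0]
wrist_force: [0.4, -0.9, -0.6]
width: 0.004
gripper_force: 0.0
```

```bash
python3 - <<'E'
from h import *
s=state(); p=s["tool_pos"]; q=R.from_quat(s["tool_rot"]).as_matrix(); h=np.array([458.5,91.5])
print(s["time"],np.degrees(np.arctan2(q[1,0],q[0,0])), q[:2,:2].T@(p[:2]-h), p,s["joint_positions"])
i=camera_info("wrist");im=snapshot("wrist"); cv2.imwrite("pics/w5.png",im[:,:,::-1])
cv2.imwrite("pics/o5.png",ortho(im,i,True,520,110,139))
E
```

```text
26.9667 136.22038144359624 [ 40.38187136 -26.5305669 ] [410.98789273 100.28442815 388.57125045] [ 5.77824495e-02  1.70673518e-01  1.80744215e+00 -1.36933187e-04
  1.16351378e+00 -7.48861141e-01]
```

View pics/o5.png

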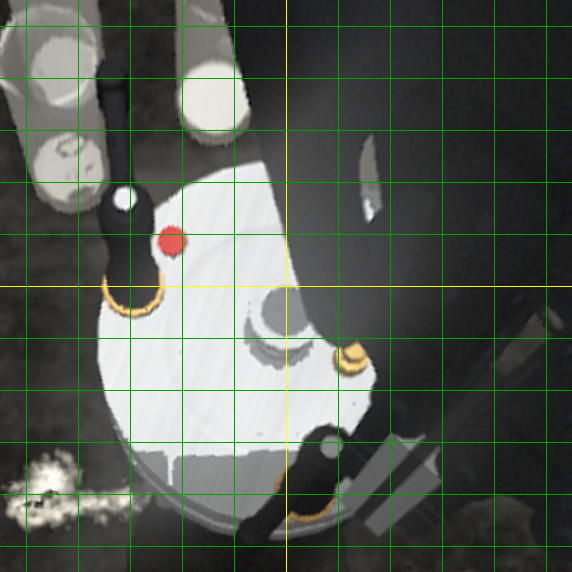

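Scaled: 90 mm / 1000 = 0.09, 75 mm / 1000 = 0.075.

>>> servo_tool --pt "0 0 0 0.025 0 0 0" --pt "0 0 0 0.05 0 0 0" --pt "0 0 0 0.075 0 0 0" --pt "0 0 0 0.09 0 0 0" --pt "0 0 0 0.09 0 0 0"

```text
time: 27.43
tool_pos: [410.0, 100.2, 296.1]
tool_rot: [0.372, 0.928, -0.001, -0.003]
wrist_force: [-0.3, 0.2, 0.6]
width: -0.001
gripper_force: 0.0
```

Scaled: 12 mm / 1000 = 0.012, 10 mm / 1000 = 0.01.

>>> servo_tool --pt "0 0 0.002 0 0 0 0" --pt "0 0 0.005 0 0 0 0" --pt "0 0 0.008 0 0 0 0" --pt "0 0 0.01 0 0 0 0" --pt "0 0 0.012 0 0 0 0"

```text
time: 27.85
tool_pos: [419.6, 109.2, 299.4]
tool_rot: [0.372, 0.928, 0.0, 0.001]
wrist_force: [-0.6, -0.8, 1.2]
width: 0.001
gripper_force: 0.5
```

Scaled: 5.71 mm / 1000 = 0.0057, 4.55 mm / 1000 = 0.0046, 8 degrees / 45 = 0.1778.

>>> servo_tool --pt "0 0.0004 0.0011 0 0 0 0.0356" --pt "0 0.0008 0.0023 0 0 0 0.0711" --pt "0 0.0011 0.0034 0 0 0 0.1067" --pt "0 0.0014 0.0046 0 0 0 0.1422" --pt "0 0.0016 0.0057 0 0 0 0.1778"

```text
time: 28.27
tool_pos: [422.3, 114.4, 299.2]
tool_rot: [0.437, 0.9, 0.0, 0.001]
wrist_force: [-0.5, 0.1, 0.6]
width: 0.0
gripper_force: 0.5
```

Scaled: 5.71 mm / 1000 = 0.0057, 4.55 mm / 1000 = 0.0046, 8 degrees / 45 = 0.1778.

>>> servo_tool --pt "0 0.0004 0.0011 0 0 0 0.0356" --pt "0 0.0008 0.0023 0 0 0 0.0711" --pt "0 0.0011 0.0034 0 0 0 0.1067" --pt "0 0.0014 0.0046 0 0 0 0.1422" --pt "0 0.0016 0.0057 0 0 0 0.1778"

```text
time: 28.68
tool_pos: [425.2, 118.9, 299.0]
tool_rot: [0.498, 0.867, -0.001, -0.0]
wrist_force: [-4.2, -4.5, 3.4]
width: 0.002
gripper_force: 3.4
```

Scaled: 5.71 mm / 1000 = 0.0057, 3.4 mm / 1000 = 0.0034, 8 degrees / 45 = 0.1778.

>>> servo_tool --pt "0 0.0004 0.0011 0 0 0 0.0356" --pt "0 0.0008 0.0023 0 0 0 0.0711" --pt "0 0.0011 0.0034 0 0 0 0.1067" --pt "0 0.0014 0.0046 0 0 0 0.1422" --pt "0 0.0016 0.0057 0 0 0 0.1778"

```text
time: 29.1
tool_pos: [428.5, 122.9, 298.7]
tool_rot: [0.557, 0.83, -0.002, -0.001]
wrist_force: [-7.2, -5.3, 4.9]
width: 0.002
gripper_force: 4.5
```

Scaled: 5.71 mm / 1000 = 0.0057, 4.55 mm / 1000 = 0.0046, 8 degrees / 45 = 0.1778.

>>> servo_tool --pt "0 0.0004 0.0011 0 0 0 0.0356" --pt "0 0.0008 0.0023 0 0 0 0.0711" --pt "0 0.0011 0.0034 0 0 0 0.1067" --pt "0 0.0014 0.0046 0 0 0 0.1422" --pt "0 0.0016 0.0057 0 0 0 0.1778"

```text
time: 29.52
tool_pos: [433.0, 126.7, 298.7]
tool_rot: [0.614, 0.789, -0.002, -0.001]
wrist_force: [-7.7, -3.8, 4.8]
width: -0.003
gripper_force: 4.6
```

Scaled: 5.71 mm / 1000 = 0.0057, 4.55 mm / 1000 = 0.0046, 4.8 degrees / 45 = 0.1067.

>>> servo_tool --pt "0 0.0004 0.0011 0 0 0 0.0356" --pt "0 0.0008 0.0023 0 0 0 0.0711" --pt "0 0.0011 0.0034 0 0 0 0.1067" --pt "0 0.0014 0.0046 0 0 0 0.1422" --pt "0 0.0016 0.0057 0 0 0 0.1778"

```text
time: 29.93
tool_pos: [438.0, 129.9, 298.6]
tool_rot: [0.667, 0.745, -0.002, -0.001]
wrist_force: [-8.5, -2.4, 5.8]
width: 0.001
gripper_force: 4.7
```

Scaled: 5.71 mm / 1000 = 0.0057, 4.55 mm / 1000 = 0.0046, 8 degrees / 45 = 0.1778.

>>> servo_tool --pt "0 0.0004 0.0011 0 0 0 0.0356" --pt "0 0.0008 0.0023 0 0 0 0.0711" --pt "0 0.0011 0.0034 0 0 0 0.1067" --pt "0 0.0014 0.0046 0 0 0 0.1422" --pt "0 0.0016 0.0057 0 0 0 0.1778"

```text
time: 30.35
tool_pos: [443.4, 132.3, 298.6]
tool_rot: [0.718, 0.696, -0.002, -0.002]
wrist_force: [-9.1, -0.8, 5.4]
width: 0.0
gripper_force: 4.7
```

Scaled: 11.59 mm / 1000 = 0.0116, 9.22 mm / 1000 = 0.0092, 16 degrees / 45 = 0.3556.

>>> servo_tool --pt "0 0.0008 0.0023 0 0 0 0.0711" --pt "0 0.0014 0.0046 0 0 0 0.1422" --pt "0 0.0019 0.0069 0 0 0 0.2133" --pt "0 0.0022 0.0092 0 0 0 0.2844" --pt "0 0.0025 0.0116 0 0 0 0.3556"

```text
time: 30.77
tool_pos: [455.0, 134.8, 298.7]
tool_rot: [0.808, 0.589, -0.002, -0.002]
wrist_force: [-9.9, 1.8, 5.6]
width: 0.0
gripper_force: 5.0
```

Scaled: 11.59 mm / 1000 = 0.0116, 9.22 mm / 1000 = 0.0092, 16 degrees / 45 = 0.3556.

>>> servo_tool --pt "0 0.0008 0.0023 0 0 0 0.0711" --pt "0 0.0014 0.0046 0 0 0 0.1422" --pt "0 0.0019 0.0069 0 0 0 0.2133" --pt "0 0.0022 0.0092 0 0 0 0.2844" --pt "0 0.0025 0.0116 0 0 0 0.3556"

```text
time: 31.18
tool_pos: [466.9, 133.9, 298.7]
tool_rot: [0.882, 0.471, -0.002, -0.002]
wrist_force: [-9.2, 3.3, 5.2]
width: -0.001
gripper_force: 5.2
```

Scaled: 11.59 mm / 1000 = 0.0116, 9.22 mm / 1000 = 0.0092, 16 degrees / 45 = 0.3556.

>>> servo_tool --pt "0 0.0008 0.0023 0 0 0 0.0711" --pt "0 0.0014 0.0046 0 0 0 0.1422" --pt "0 0.0019 0.0069 0 0 0 0.2133" --pt "0 0.0022 0.0092 0 0 0 0.2844" --pt "0 0.0025 0.0116 0 0 0 0.3556"

```text
time: 31.6
tool_pos: [478.0, 129.9, 298.8]
tool_rot: [0.939, 0.343, -0.002, -0.002]
wrist_force: [-8.9, 6.6, 3.8]
width: 0.0
gripper_force: 5.3
```

Scaled: 7.9 mm / 1000 = 0.0079, 4.55 mm / 1000 = 0.0046, 11 degrees / 45 = 0.2444.

>>> servo_tool --pt "0 0.0008 0.0023 0 0 0 0.0711" --pt "0 0.0014 0.0046 0 0 0 0.1422" --pt "0 0.002 0.0079 0 0 0 0.2444" --pt "0 0.002 0.0079 0 0 0 0.2444" --pt "0 0.002 0.0079 0 0 0 0.2444"

```text
time: 32.02
tool_pos: [485.1, 125.0, 298.8]
tool_rot: [0.967, 0.253, -0.001, -0.001]
wrist_force: [-6.6, 5.0, 3.2]
width: -0.004
gripper_force: 3.5
```

Scaled: -12 mm / 1000 = -0.012, -10 mm / 1000 = -0.01.

>>> servo_tool --pt "0 0 0 0 0 0 0" --pt "0 0 -0.002 0 0 0 0" --pt "0 0 -0.006 0 0 0 0" --pt "0 0 -0.01 0 0 0 0" --pt "0 0 -0.012 0 0 0 0"

```text
time: 32.43
tool_pos: [480.2, 135.0, 298.9]
tool_rot: [0.967, 0.253, 0.0, 0.0]
wrist_force: [0.5, 0.8, 0.0]
width: -0.0
gripper_force: 0.0
```

Scaled: -110 mm / 1000 = -0.11, -80 mm / 1000 = -0.08.

>>> servo_tool --pt "0 0 0 -0.02 0 0 0" --pt "0 0 0 -0.05 0 0 0" --pt "0 0 0 -0.08 0 0 0" --pt "0 0 0 -0.11 0 0 0" --pt "0 0 0 -0.11 0 0 0"

```text
time: 32.85
tool_pos: [481.1, 134.8, 414.7]
tool_rot: [0.967, 0.253, 0.006, 0.001]
wrist_force: [0.1, 0.0, 0.7]
width: 0.0
gripper_force: 0.0
```

```bash
python3 - <<'E'
from h import *
i=camera_info("wrist");im=snapshot("wrist")
a=ortho(im,i,True,520,110,139,s=1.8);b=ortho(snapshot("top"),camera_info("top"),False,520,110,139,s=1.8)
cv2.imwrite("pics/o6.png",np.hstack([a,b]))
E
```

```text
(no output)
```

View pics/o6.png

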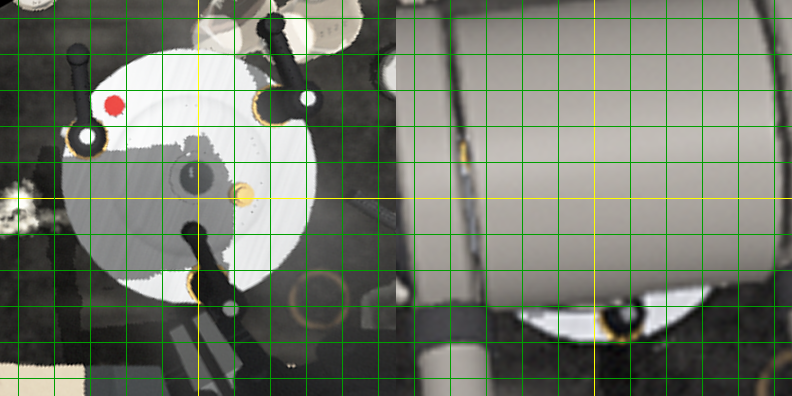

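```bash
python3 -c "
from cell import *
print(job_done())"
```

```text
the job is handed in; nothing more can be done
None
```

I tightened levers a, b and c in that order, each to about 90° past its snug point as estimated from the wrist force. All three are let go, and I handed the job in at about 33 s; no verdict came back.

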